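# Fetch an air cylinder from a tilt-out bin and load the sloping cradle

## Task

Tilt the bin with the yellow tag forward until it stays open, take out the air cylinder with the orange cap and lay it in the sloping V cradle, coloured cap at the high end and its foot pushed fully home against the cradle's end stop. Then tilt the bin fully shut again without letting it slam. Leave the black-capped cylinder in the bin, keep the white-tagged bin shut, and do not disturb the tape measure, the cup or the brass coupling.

Things in the scene. Friction and masses are not known exactly. Their poses are not given: they have to be found in the camera images.
- module_yellow: Fixed grey shell 110 deep (x) x 186 wide (y) x 165 high holding the yellow-tagged bin (a yellow patch on its top too), on a plinth 30 high, beside a twin with a white tag (centres 190 apart; which is left or right varies). Origin: centre of its underside, 30 above the bench. -x is its front, towards the robot; its top covers the shut bin.
- bin_yellow (a joint): Tilt of the blue yellow-tagged bin about its bottom front edge, rad: 0 shut, grows as its top comes forward to a hard stop at 0.8. Slight pivot friction: let go below about 0.25 it may fall shut, at the stop it stays open; a few newtons at the handle move it. Front panel 140 high, 172 wide, 5 thick, standing just before the shell's front. Bin 350 g empty.
- bin_yellow_hinge (a point): Middle of the yellow bin's pivot line, at the outer bottom edge of its front panel, 60 before the shell's centre and 6 above the shell's underside. Does not move with the bin; axes as the shell: pivot line along y, -x to the front, z up.
- bin_yellow_handle (a point): Middle of the yellow bin's round steel bar handle, 10 thick, 90 long along y; its centre line is 35 in front of the panel face (30 free behind it) and, when shut, 130 above the pivot and 29 below the shell's top. Moves and turns with the bin (z up along the panel, -x out of its face).
- bin_yellow_floor (a point): Middle of the yellow bin's inner floor (76 front to back, 164 wide, 5 thick); moves and turns with the bin. Back wall 80 high, side walls 60, a divider 50 high halfway across. Inside the front panel two pairs of guide ribs 10 high, centred 38 left and right of the middle, cradle the cylinders when the bin is tilted.
- cyl_orange: Loose aluminium air cylinder, 28 diameter, barrel 100 long, its top 20 an orange cap of the same diameter, then a steel nose and thin rod; 114 overall, about 150 g. Origin: centre of the flat foot; z from foot to cap. Stands in either half of the yellow bin, cap up; as the bin tilts it tips onto the ribs, foot on the floor, parallel to the panel (axis 23 from it) or up to 10 degrees flatter.
- cyl_orange_shoulder (a point): Centre of the upper end of the orange cap, on the axis 100 from the foot.
- cyl_black: Same cylinder with a black cap, in the other half of the yellow bin; stays in the bin.
- cyl_black_shoulder (a point): Centre of the upper end of the black cap, 100 from the foot.
- cradle: Fixed V cradle on a base plate 120 x 100 x 12. Origin: centre of underside. The open 90-degree V trough, 60 long, slopes 35 degrees: its high open end points to the cradle's -x (roughly to the robot), its low end has a stop plate 44 wide. The V's sides end level with a seated cylinder's axis; the barrel's upper 40 overhangs, free for fingers. Cylinders may not slide down by themselves.
- cradle_stop (a point): Centre of the foot of a correctly seated cylinder: on its axis, at the inner face of the stop plate, 75 above the bench. Axes as the cradle.
- cradle_high (a point): Where the centre of the cap's upper end lies in a seated cylinder: 100 up the slope from cradle_stop along the axis.
- bin_white (a joint): Tilt of the white-tagged bin beside it, rad; 0 shut. Same bin, empty; not to be opened.
- tape: Bystander: black and orange tape measure, 70 x 36 x 66. Origin under its centre.
- cup: Bystander: blue plastic cup, 68 across, 60 high. Origin under its centre.
- coupling: Bystander: brass hose coupling standing up, 28 diameter, 50 high. Origin under its centre.
There are look-alikes about, which are no part of the job. There is more than one size of the cradle; the job needs the largest.

How it is judged:
By the outcome, as a careful person would: the job done as asked, in the order asked, and still so for the second after the job is handed in, with the robot touching nothing.
It also fails if it takes over 66 s, if anything falls off the work surface, if the arm or the gripper's body presses on something with over 40 N, if the wrist force passes 120 N, or if a joint passes its speed limit or range.

## Robot

A 7-joint arm with a two-finger parallel gripper is mounted at the origin on the work surface. World frame = base frame: x ahead of the robot, y to its left, z up, the work surface at z = 0. Lengths are in m, angles in rad, forces in N, time in s.
With the tool pointing down it reaches from about 0.4 to 0.85 m from the base axis. Payload 10.4 kg.
Tool frame: the origin (TCP) lies at the very end of the fingers, on their centre line; the grasp point (between the pads) lies 19 mm behind it (grip_depth is the z of the grasp point in the tool frame, in m); z points along the fingers, y is the line along which they close (so a half turn about z gives the same grasp; the last joint's range is limited). The gripper opens to 85 mm and grips with 20 to 120 N. Pads are 22 mm wide; open, the fingers measure 114 mm over their backs; the gripper's body (76 mm by 85 mm) begins 54 mm behind the grasp point. The pads swing forward as they close: fully open they stand 13 mm farther back than shut.
Start: joints at [-1.127, 0.332, -0.065, 1.46, 0.022, 1.35, -0.088], TCP at [0.281, 0.558, 0.231] pointing down, gripper open.
Joint ranges: [-2.6, 2.6], [-0.5, 2.12], [-1.47, 1.34], [0.16, 2.42], [-1.27, 4.41], [0.06, 2.06], [-2.6, 2.6]. Speed limits (rad/s): [2.22, 2.22, 2.79, 2.79, 3.14, 3.14, 3.14].

## Interface

Orientations are given as a unit quaternion [w, x, y, z].
In Python, from workcell import * gives the robot as it stands. The module is installed in compiled form; this text tells all that it offers.
- The arm moves only by the tool arm_command, never from a script. Its argument "steps" is a list of rows, each a list of 3 entries, a list of its own where there are three numbers: the shift along the tool's x, y, z each as a share of 600 mm, from -1 to 1, then the turn about the tool's z as a share of pi rad, from -1 to 1, then the closure, from -1 (fully open) to 1 (shut), so that 0 is half open. In form: [[[x, y, z], twist, fingers], ...]. A call has 1 to 8 rows; each row shifts and turns the commanded pose from where the row before left it, along the tool's axes as they then stand; what a row does not reach is not made up. A row lasts 1/12 s, in which the tool goes at most 41.7 mm and 7.16 degrees, less where a joint would pass 70% of its speed; a pose out of reach is approached as far as the arm can. A call with a number of a shift or a turn outside -1 to 1 is refused whole. A call with a gripper value outside its range is refused whole. The fingers move at their own pace and stop on an object; "squeeze" is the grip in N (left out, the last holds). Time passes only in rows, so rows that do not move let the fingers close. It gives the time, the measured TCP pose, the force, the opening and the grip force at its end, in the units of the state.
- sense(): the state, without advancing time (a new reading comes with each control period).
- capture(name): name is "side" or "top" or "wrist"; returns a dict with "img" (480x640x3 uint8, red, green, blue), "vfov" (degrees; the focal length in pixels is half the picture's height over the tangent of half this angle, whatever the lens; pixels are square), "cx", "cy" (the principal point, pixels), "camera_from_world" (4x4, takes a point from world to camera coordinates). Camera axes: x right, y down, z forward; pixel columns grow to the right and rows downward; lengths in m; the calibration is good to about 2 mm. A picture is of the moment at which its call begins. There is no depth.
- close_job(): hands the job in; it is judged then, once.
The state is a dict: "time_s": time; "joint_positions": joint angles; "qvel": joint speeds; "effort": joint torques, N m; "ee_pos": TCP position; "tcp_rot": TCP orientation; "contact_force": force on the tool from outside, world axes, zero at the start; "torque": the same for the moment, N m; "finger_gap": finger opening in m; "finger_force": force on a finger pad.
Only numpy, scipy, OpenCV 4.12 (cv2) and the standard library are available. Lean on these libraries where they do the work, as an engineer would, in place of code of your own. Each camera call takes 0.05 s, during which the arm holds its last target. There are 200 camera calls.

## Working session

There is one attempt and no reset: what is moved stays moved. The work goes in short steps, Python scripts to look and compute and a tool call to move; the robot and the scene stay as the last step left them, time stands still between calls to the robot, and variables do not carry over. Pictures are saved under pics/ and viewed, at most 10 in all, crops included, and the job is handed in when it is done.

Besides the shell and the picture viewer there is one more tool, called after "Emit:" as name(argument=value, ...) on one line, values as JSON. arm_command: Moves the arm, as the interface text tells. Shift numbers are shares of 600 mm and turn numbers shares of pi rad, none past 1 either way. Its arguments: {"type":"object","properties":{"steps":{"type":"array"},"squeeze":{"type":"number"}},"required":["steps"]}

```bash
mkdir -p pics
python3 - <<'E'
from workcell import *
import cv2, pickle
s=sense(); print(s)
for n in ("side","top","wrist"):
    c=capture(n); cv2.imwrite(f"pics/{n}0.png",c["img"][:,:,::-1]); pickle.dump(c,open(f"{n}0.pkl","wb"))
    print(n,c["vfov"],c["cx"],c["cy"],c["camera_from_world"].round(3).tolist() if hasattr(c["camera_from_world"],'round') else c["camera_from_world"])
E
```

```text
{'time_s': 0.0, 'joint_positions': array([-1.12662771,  0.33286292, -0.06468364,  1.46097028,  0.02161517,
        1.34992163, -0.08850921]), 'qvel': array([ 0.00021766, -0.00149981,  0.00132192,  0.00057762,  0.00106642,
       -0.0004411 , -0.00071052]), 'effort': array([ 9.27599358e-04, -6.25458455e+01,  4.98419360e-02, -3.91602159e+01,
        1.63327163e-02,  1.00239660e-02, -6.05718151e-05]), 'ee_pos': array([0.28109338, 0.55777903, 0.23050767]), 'tcp_rot': array([-1.25207971e-04,  2.31271211e-01,  9.72889043e-01, -7.22379552e-04]), 'contact_force': array([0.17718273, 0.4122614 , 0.47944054]), 'torque': array([ 0.02074547, -0.02618884,  0.00014207]), 'finger_force': 0.0, 'finger_gap': 0.08511231886036329}
side 43.71793572135173 326.5476161159421 245.8851725400991 [[0.345, -0.939, -0.004, -0.182], [-0.765, -0.279, -0.58, 0.483], [0.543, 0.203, -0.815, 1.272], [0.0, 0.0, 0.0, 1.0]]
top 44.819403857829435 320.68011139077 243.9207051863286 [[-0.01, -1.0, -0.023, 0.036], [-0.994, 0.012, -0.105, 0.549], [0.105, 0.021, -0.994, 1.23], [0.0, 0.0, 0.0, 1.0]]
wrist 70.19468911718391 323.6815519418128 240.26341231206183 [[0.449, 0.893, -0.001, -0.625], [0.86, -0.432, 0.271, -0.036], [0.242, -0.122, -0.963, 0.377], [0.0, 0.0, 0.0, 1.0]]
```

View pics/side0.png

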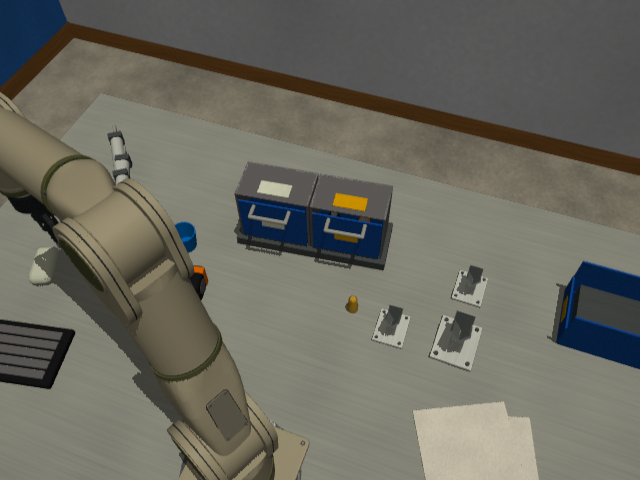

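View pics/top0.png

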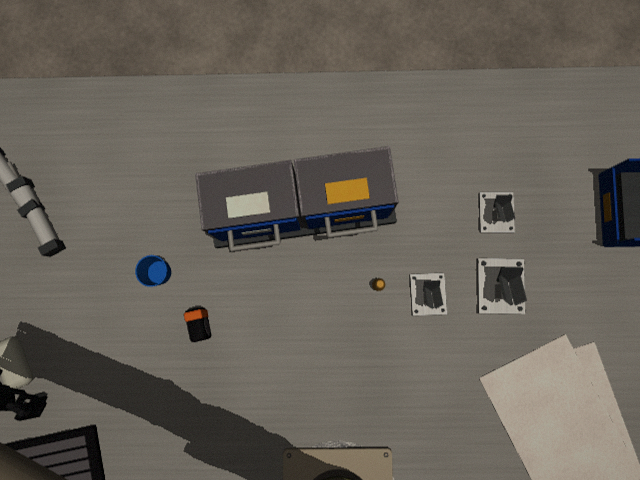

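Side view: the white-tagged module is at (277,205) and the yellow one at (350,215), with handle ends at about (327,228) and (363,234). There are three cradles, at (392,325), (470,285) and (457,340); the largest is (457,340). The look-alikes are the two small cradles and the blue box at (600,310). The bystanders are the coupling (352,303), the cup (185,237) and the tape (200,280). Next I check module and cradle in a close crop.

Run:
```python
import cv2,numpy as np
t=cv2.imread("pics/top0.png"); s=cv2.imread("pics/side0.png")
f=lambda im,x,y,w,h,k: cv2.resize(im[y:y+h,x:x+w],None,fx=k,fy=k,interpolation=cv2.INTER_CUBIC)
# top: module (290..410,140..250), cradle (470..530,250..320); side: module (300..400,170..270), cradle(425..485,305..375)
a=f(t,290,140,120,110,3.333); b=f(t,465,250,75,75,5.333)[:, :400]
c=f(s,300,170,120,90,3.333); d=f(s,420,305,75,75,5.333)[:, :400]
out=np.zeros((600,800,3),np.uint8)
def put(i,x,y,h):
    i=i[:h,:400]; out[y:y+i.shape[0],x:x+i.shape[1]]=i
put(c,0,0,300);put(a[:,:],0,300,300);put(cv2.resize(d,(300,300)),400,0,300);put(cv2.resize(b,(300,300)),400,300,300)
cv2.imwrite("pics/crop1.png",out)
```

```text
(no output)
```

View pics/crop1.png

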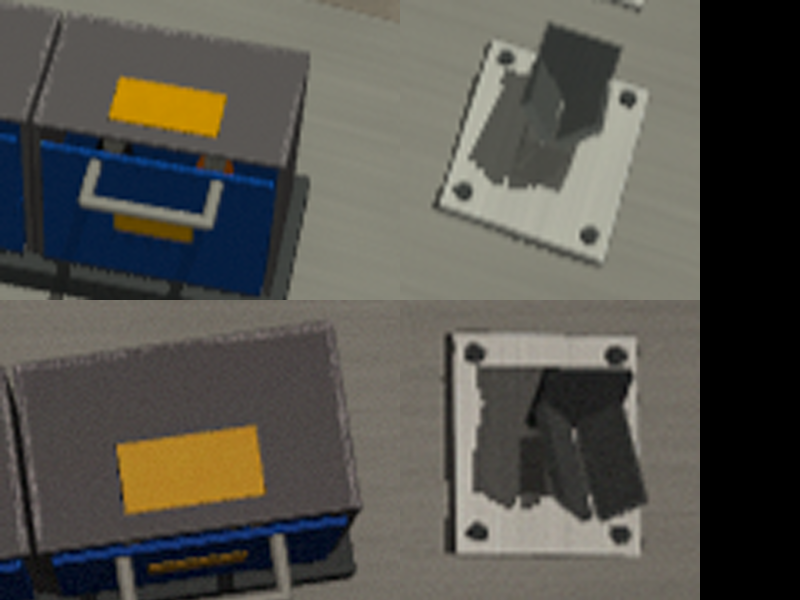

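The orange cap is in the robot's right half (crop (215,165)) and the black one in the left half (crop (115,145)). The chosen cradle's open end points towards the robot. Next I fit the poses.

```bash
cat > H.py <<'E'
import numpy as np, pickle, cv2
from scipy.optimize import least_squares
from scipy.spatial.transform import Rotation as R
def proj(c,P):
    P=np.atleast_2d(P); T=np.array(c["camera_from_world"]); q=P@T[:3,:3].T+T[:3,3]
    f=240/np.tan(np.radians(c["vfov"]/2)); return q[:,:2]/q[:,2:]*f+[c["cx"],c["cy"]]
def rz(a): return R.from_euler('z',a).as_matrix()
def fit(obs,x0):  # obs: (cam, local pts, pixels)
    r=lambda x: np.concatenate([(proj(c,np.array(L)@rz(x[2]).T+[x[0],x[1],0])-p).ravel() for c,L,p in obs])
    s=least_squares(r,x0,loss='soft_l1'); return s.x, r(s.x).reshape(-1,2)
E
python3 - <<'E'
from H import *
t=pickle.load(open("top0.pkl","rb")); s=pickle.load(open("side0.pkl","rb"))
z=.195
L=[[.055,-.093,z],[-.055,-.093,z],[-.055,.093,z],[.055,.093,z]]
ot=(t,L,np.array([[389,146.6],[397.4,203],[300.8,216.2],[295.4,161]]))
os=(s,[L[0],L[1],L[2],L[3]],np.array([[300+308/3.333,170+52/3.333],[300+295/3.333,170+170/3.333],[300+35/3.333,170+120/3.333],[300+58/3.333,170+12/3.333]]))
for o in ([ot],[os],[ot,os]):
    x,r=fit(o,[.6,-.05,.1]); print("mod",x.round(4),r.round(1).tolist())
xm=x
K=[[.06,.05,.012],[.06,-.05,.012],[-.06,-.05,.012],[-.06,.05,.012]]
ct=(t,K,np.array([[478.25,258.75],[524,259.25],[525,313.25],[478.75,313.25]]))
cs=(s,K,np.array([[442.5,315],[482,328],[470.5,371.25],[429.5,356.75]]))
for o in ([ct],[cs],[ct,cs]):
    x,r=fit(o,[.5,-.3,0]); print("cra",x.round(4),r.round(1).tolist())
M=rz(xm[2]);o=np.array([xm[0],xm[1],.03])
h=o+M@[-.06,0,.006]
print("hinge",h,"handle",h+M@[-.035,0,.13], proj(s,h+M@[-.035,0,.13]),proj(t,h+M@[-.035,0,.13]))
E
```

```text
mod [ 0.6502 -0.0218  0.1276] [[0.5, 0.0], [0.9, 0.0], [-0.2, 0.6], [-2.5, -0.7]]
mod [ 0.6507 -0.0223  0.1465] [[0.6, -0.3], [-2.0, -1.4], [-0.5, 1.3], [2.2, 0.4]]
mod [ 0.6502 -0.0218  0.1312] [[0.4, -0.2], [1.0, -0.2], [-0.1, 0.7], [-2.6, -0.6], [0.6, 0.2], [-2.7, -0.9], [-1.0, 0.9], [2.4, 0.2]]
cra [ 0.4548 -0.3598 -0.0253] [[-0.4, -0.7], [0.2, -0.6], [0.4, 1.1], [-0.2, 0.4]]
cra [ 0.4517 -0.3592 -0.0201] [[-0.2, -0.0], [0.3, 0.1], [0.3, -0.1], [-0.4, 0.0]]
cra [ 0.4533 -0.3596 -0.0236] [[-0.6, -0.0], [0.1, 0.0], [0.3, 1.7], [-0.2, 1.1], [0.2, -0.5], [0.6, -0.3], [0.4, -0.7], [-0.1, -0.6]]
hinge [ 0.59075136 -0.02966459  0.036     ] handle [ 0.55605193 -0.0342417   0.166     ] [[343.69273601 233.80928435]] [[352.15794137 232.59510687]]
```

Emit:
arm_command(steps=[[[0, 0, -0.01], 0.0388, 0.4], [[0, 0, -0.01], 0.0388, 0.4], [[0, 0, -0.01], 0.0388, 0.4], [[0, 0, -0.01], 0.0388, 0.4], [[0, 0, -0.01], 0.0388, 0.4], [[0, 0, -0.01], 0.0388, 0.4], [[0, 0, -0.01], 0.0388, 0.4], [[0, 0, -0.01], 0.0388, 0.4]], squeeze=25)

```text
time_s: 0.82
ee_pos: [0.2812, 0.558, 0.2793]
tcp_rot: [0.0, 0.662, 0.749, -0.0]
contact_force: [0.0, 0.2, 0.3]
finger_gap: 0.0254
finger_force: 0.0
```

Emit:
arm_command(steps=[[[-0.06, 0.019, 0], 0, 0.4], [[-0.06, 0.019, 0], 0, 0.4], [[-0.06, 0.019, 0], 0, 0.4], [[-0.06, 0.019, 0], 0, 0.4], [[-0.06, 0.019, 0], 0, 0.4], [[-0.06, 0.019, 0], 0, 0.4], [[-0.06, 0.019, 0], 0, 0.4], [[-0.06, 0.019, 0], 0, 0.4]])

```text
time_s: 1.48
ee_pos: [0.409, 0.2824, 0.2792]
tcp_rot: [-0.0, 0.66, 0.751, 0.0]
contact_force: [1.0, 0.4, 0.6]
finger_gap: 0.0261
finger_force: 0.0
```

Emit:
arm_command(steps=[[[-0.06, 0.019, 0], 0, 0.4], [[-0.06, 0.019, 0], 0, 0.4], [[-0.06, 0.019, 0], 0, 0.4], [[-0.06, 0.019, 0], 0, 0.4], [[-0.06, 0.019, 0], 0, 0.4], [[-0.06, 0.019, 0], 0, 0.4], [[-0.06, 0.019, 0], 0, 0.4], [[-0.06, 0.019, 0], 0, 0.4]])

```text
time_s: 2.15
ee_pos: [0.5365, 0.0086, 0.2794]
tcp_rot: [0.0, 0.66, 0.751, 0.0]
contact_force: [0.6, 0.4, -0.4]
finger_gap: 0.0256
finger_force: 0.0
```

```bash
cat >> H.py <<'E'
def Rq(q): return R.from_quat([q[1],q[2],q[3],q[0]]).as_matrix()
def delta(s,target,yaw_y=None):
    M=Rq(s["tcp_rot"]); d=M.T@(np.array(target)-s["ee_pos"])/.6
    a=np.degrees(np.arctan2(M[1,1],M[0,1])); print("pos",s["ee_pos"].round(4),"yang",a.round(2),"shares",d.round(4))
def snap(n,f):
    from workcell import capture
    c=capture(n); cv2.imwrite(f"pics/{f}.png",c["img"][:,:,::-1]); pickle.dump(c,open(f"{f}.pkl","wb")); return c
E
python3 - <<'E'
from H import *
from workcell import *
c=snap("wrist","w1"); s=sense()
delta(s,[.556,-.034,.154])
M=rz(.128); h=np.array([.5907,-.0297,.036])
for y in(-.045,.045): print(proj(c,h+M@[-.035,y,.13]))
print(proj(c,h+M@[0,-.086,.14]),proj(c,h+M@[0,.086,.14]))
E
```

```text
pos [0.5382 0.0006 0.2794] yang 6.94 shares [-0.0601  0.0222  0.2093]
[[338.45660574 339.46258855]]
[[340.01939679 236.64115708]]
[[379.50151015 388.63106872]] [[390.5376493  184.87842725]]
```

View pics/w1.png

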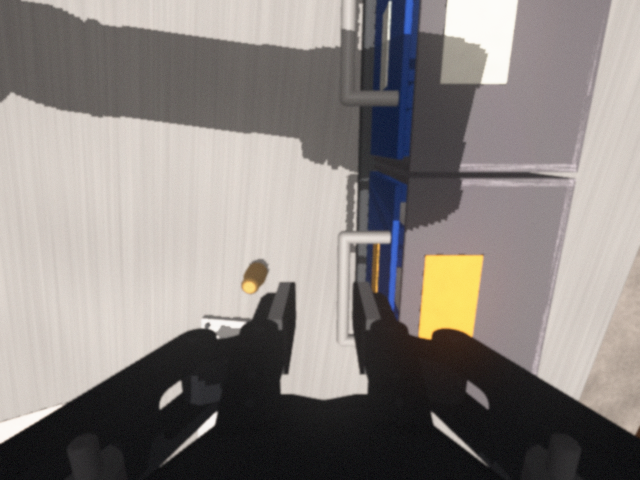

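The handle bar shows at x≈346, rows 238–342, about 5 mm deeper than predicted, so I aim at x=0.560. The coupling, at (255,278), is well clear.

Emit:
arm_command(steps=[[[-0.03, 0.014, 0.01], 0, 0.4], [[-0.03, 0.014, 0.04], 0, 0.4], [[0, 0, 0.05], 0, 0.4], [[0, 0, 0.05], 0, 0.4], [[0, 0, 0.03], 0, 0.4], [[0, 0, 0.02], 0, 0.4], [[0, 0, 0.009], 0, 0.4], [[0, 0, 0], 0, 0.4]])

```text
time_s: 2.87
ee_pos: [0.5571, -0.0231, 0.1533]
tcp_rot: [-0.0, 0.66, 0.751, -0.0]
contact_force: [0.5, -0.5, 0.9]
finger_gap: 0.0254
finger_force: 0.0
```

Emit:
arm_command(steps=[[[0, 0, 0], 0, 1], [[0, 0, 0], 0, 1], [[0, 0, 0], 0, 1], [[0, 0, 0], 0, 1]], squeeze=25)

```text
time_s: 3.2
ee_pos: [0.5566, -0.0233, 0.155]
tcp_rot: [-0.001, 0.66, 0.751, -0.0]
contact_force: [-8.6, 1.3, 3.9]
finger_gap: 0.0087
finger_force: 24.7
```

Emit:
arm_command(steps=[[[0, -0.0107, 0.003], 0, 1], [[0, -0.0107, 0.004], 0, 1], [[0, -0.0102, 0.0045], 0, 1], [[0, -0.0102, 0.0045], 0, 1], [[0, -0.0098, 0.0055], 0, 1], [[0, -0.0098, 0.0055], 0, 1]])

```text
time_s: 3.7
ee_pos: [0.5213, -0.0278, 0.1385]
tcp_rot: [0.001, 0.66, 0.751, 0.001]
contact_force: [5.6, -0.5, -1.5]
finger_gap: 0.0086
finger_force: 25.1
```

Emit:
arm_command(steps=[[[0, -0.0092, 0.0065], 0, 1], [[0, -0.0092, 0.0065], 0, 1], [[0, -0.0084, 0.0073], 0, 1], [[0, -0.0084, 0.0073], 0, 1], [[0, -0.0078, 0.008], 0, 1], [[0, -0.0078, 0.008], 0, 1], [[0, 0, 0], 0, 1]])

```text
time_s: 4.28
ee_pos: [0.4908, -0.0317, 0.112]
tcp_rot: [0.0, 0.66, 0.751, 0.001]
contact_force: [-4.3, 1.3, 16.0]
finger_gap: 0.008
finger_force: 61.0
```

Emit:
arm_command(steps=[[[0, -0.003, -0.004], 0, 0.7], [[0, 0, -0.01], 0, 0.68], [[0, 0, -0.03], 0, 0.68], [[0, 0, -0.03], 0, 0.68], [[0, 0, -0.03], 0, 0.68], [[0, 0, -0.03], 0, 0.68], [[0, 0, 0], 0, 1]])

```text
time_s: 4.87
ee_pos: [0.4897, -0.0324, 0.1946]
tcp_rot: [0.001, 0.66, 0.751, 0.001]
contact_force: [-0.0, 0.3, 1.3]
finger_gap: 0.0031
finger_force: 0.0
```

Run:
```python
from H import *
from workcell import *
c=snap("side","s2"); s=sense(); print(s["ee_pos"],s["contact_force"])
im=cv2.imread("pics/s2.png")[150:330,270:430]; cv2.imwrite("pics/s2c.png",cv2.resize(im,None,fx=3.3,fy=3.3,interpolation=cv2.INTER_CUBIC))
M=rz(.128); h=np.array([.5907,-.0297,.036])
for th in (.4,.5,.6,.7,.8):
  P=[h+M@[-.035*np.cos(th)-.13*np.sin(th),y,.13*np.cos(th)-.035*np.sin(th)] for y in(-.045,.045)]
  print(th,((proj(c,P)-[270,150])*3.3).round(0).tolist(),P[0].round(3),P[1].round(3))
```

```text
[ 0.48909135 -0.0322424   0.19292191] [ 0.3849101   0.29460575 -0.06306252]
0.4 [[290.0, 360.0], [168.0, 337.0]] [ 0.514 -0.085  0.142] [0.503 0.004 0.142]
0.5 [[287.0, 378.0], [165.0, 355.0]] [ 0.504 -0.086  0.133] [0.493 0.003 0.133]
0.6 [[284.0, 396.0], [162.0, 373.0]] [ 0.495 -0.087  0.124] [0.484 0.002 0.124]
0.7 [[281.0, 413.0], [160.0, 390.0]] [ 0.487 -0.088  0.113] [0.475 0.001 0.113]
0.8 [[279.0, 430.0], [158.0, 407.0]] [ 0.48  -0.089  0.101] [ 0.468 -0.     0.101]
```

View pics/s2c.png

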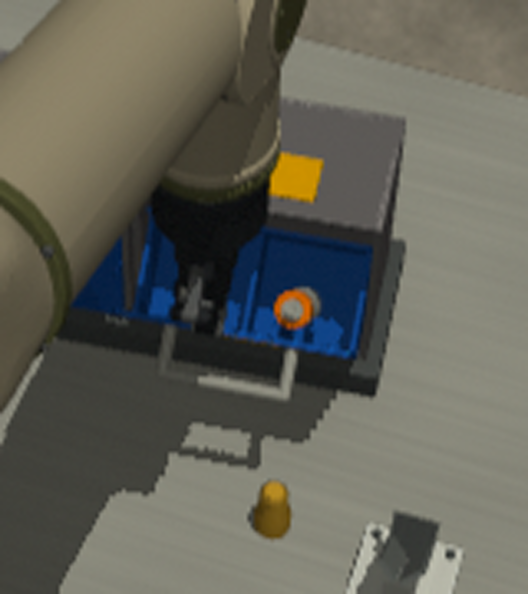

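The handle is at about tilt 0.58 and staying there, and the orange cap is at crop (293,308). Next I push the bar down to the stop.

Emit:
arm_command(steps=[[[0, -0.013, 0.035], 0, 1], [[0, 0, 0.035], 0, 1], [[0, 0, 0.025], 0, 1], [[0, -0.005, 0.01], 0, 1], [[0, -0.005, 0.01], 0, 1], [[0, -0.005, 0.01], 0, 1], [[0, -0.005, 0.01], 0, 1], [[0, -0.004, 0.006], 0, 1]])

```text
time_s: 5.58
ee_pos: [0.4664, -0.035, 0.1069]
tcp_rot: [-0.0, 0.66, 0.751, 0.0]
contact_force: [0.3, -0.5, 0.7]
finger_gap: -0.0005
finger_force: 0.0
```

Emit:
arm_command(steps=[[[0, 0, 0.003], 0, 1], [[0, 0, 0.002], 0, 1]])

```text
time_s: 5.75
ee_pos: [0.4669, -0.0349, 0.1044]
tcp_rot: [0.0, 0.66, 0.751, 0.0]
contact_force: [0.5, 0.5, 1.0]
finger_gap: 0.0002
finger_force: 0.0
```

Emit:
arm_command(steps=[[[0, 0, -0.06], 0, 1], [[0, 0, -0.06], 0, 1], [[0, 0, -0.06], 0, 1], [[0, 0, -0.05], 0.0385, -0.18], [[0, 0, 0], 0.0385, -0.18], [[0, 0, 0], 0.0385, -0.18], [[0, 0, 0], 0.0385, -0.18], [[0, 0, 0], 0.0385, -0.18]])

```text
time_s: 6.42
ee_pos: [0.4672, -0.0349, 0.2429]
tcp_rot: [0.0, 0.855, 0.518, 0.001]
contact_force: [-0.1, 0.6, -1.0]
finger_gap: 0.0501
finger_force: 0.0
```

Emit:
arm_command(steps=[[[0, 0, 0], 0.0385, -0.18], [[0, 0, 0], 0.0385, -0.18], [[0, 0, 0], 0.0385, -0.18], [[0, 0, 0], 0.0385, -0.18], [[0, 0, 0], 0.0385, -0.18], [[0, 0, 0], 0.0385, -0.18], [[0, 0, 0], 0.0385, -0.18], [[0, 0, 0], 0.0385, -0.18]])

```text
time_s: 7.08
ee_pos: [0.4671, -0.0349, 0.2427]
tcp_rot: [-0.0, 0.998, 0.061, 0.0]
contact_force: [0.3, 0.0, 0.6]
finger_gap: 0.0501
finger_force: 0.0
```

Run:
```python
from H import *
from workcell import *
c=snap("wrist","w3"); s=sense(); delta(s,[.548,-.0735,.11])
M=rz(.125); h=np.array([.591,-.0297,.036])
for th in (.6,.8):
  f=lambda a,p,y: h+M@[-a*np.sin(th)+p*np.cos(th),y,a*np.cos(th)+p*np.sin(th)]
  for n,a,p,y in (("hr",.13,-.035,-.045),("hl",.13,-.035,.045),("edgeR",.14,0,-.086),("edgeL",.14,0,.086),("sh",.106,.028,-.038)):
    P=f(a,p,y); print(th,n,proj(c,P).round(0),P.round(3))
```

```text
pos [ 0.4671 -0.0349  0.2427] yang -83.58 shares [0.1266 0.0791 0.2213]
0.6 hr [[395. 209.]] [ 0.495 -0.087  0.124]
0.6 hl [[279. 210.]] [0.484 0.002 0.124]
0.6 edgeR [[466. 183.]] [ 0.523 -0.125  0.152]
0.6 edgeL [[212. 183.]] [0.502 0.046 0.152]
0.6 sh [[395. 118.]] [ 0.559 -0.072  0.139]
0.8 hr [[389. 222.]] [ 0.48  -0.089  0.101]
0.8 hl [[283. 223.]] [0.469 0.    0.101]
0.8 edgeR [[453. 209.]] [ 0.502 -0.128  0.134]
0.8 edgeL [[222. 210.]] [0.481 0.043 0.134]
0.8 sh [[391. 148.]] [ 0.54  -0.074  0.13 ]
```

View pics/w3.png

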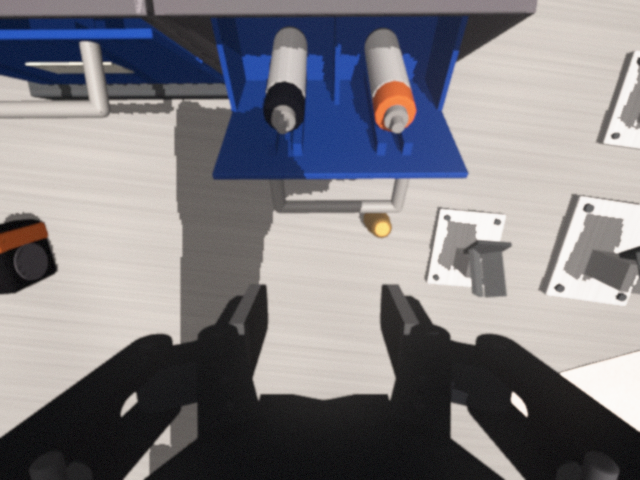

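The panel edge is at row 177 and the bar ends are at (279,207) and (405,205), so the bin still stands at about 0.57. The last push passed in front of the bar. I push again, centred over the bar.

Emit:
arm_command(steps=[[[0.02, 0.006, 0.03], 0, 1], [[0.02, 0.006, 0.04], 0, 1], [[0, 0, 0.04], 0, 1], [[0, 0, 0.035], 0, 1], [[0, 0, 0.01], 0, 1], [[0, 0, 0.01], 0, 1], [[0, 0, 0.01], 0, 1], [[-0.003, 0, 0.01], 0, 1]])

```text
time_s: 7.8
ee_pos: [0.4908, -0.0391, 0.1321]
tcp_rot: [-0.0, 0.998, 0.064, 0.001]
contact_force: [0.2, 0.3, 0.3]
finger_gap: 0.0003
finger_force: 0.0
```

Emit:
arm_command(steps=[[[-0.005, 0, 0.01], 0, 1], [[-0.006, 0, 0.009], 0, 1], [[-0.006, 0, 0.009], 0, 1], [[-0.006, 0, 0.008], 0, 1], [[-0.004, 0, 0.007], 0, 1], [[0, 0, 0], 0, 1]])

```text
time_s: 8.3
ee_pos: [0.4741, -0.0413, 0.1063]
tcp_rot: [-0.0, 0.998, 0.064, 0.001]
contact_force: [-2.5, -0.0, 8.8]
finger_gap: 0.0001
finger_force: 4.5
```

Emit:
arm_command(steps=[[[0, 0, 0.003], 0, 1], [[0, 0, 0], 0, 1], [[0, 0, -0.06], 0, -0.18], [[0, 0, -0.06], 0, -0.18], [[0, 0, -0.06], 0, -0.18], [[0, 0, -0.05], 0, -0.18], [[0, 0, 0], 0, -0.18], [[0, 0, 0], 0, -0.18]])

```text
time_s: 8.97
ee_pos: [0.4746, -0.0412, 0.2432]
tcp_rot: [-0.0, 0.998, 0.064, 0.002]
contact_force: [-1.3, 0.2, -1.1]
finger_gap: 0.0502
finger_force: 0.0
```

Run:
```python
from H import *
from workcell import *
c=snap("wrist","w4"); s=sense(); delta(s,[.548,-.0735,.11])
im=cv2.imread("pics/w4.png")[0:240,180:500]; cv2.imwrite("pics/w4c.png",cv2.resize(im,None,fx=2.5,fy=2.5,interpolation=cv2.INTER_CUBIC))
M=rz(.125); h=np.array([.591,-.0297,.036])
for th in (.7,.8):
  f=lambda a,p,y: h+M@[-a*np.sin(th)+p*np.cos(th),y,a*np.cos(th)+p*np.sin(th)]
  for n,a,p,y in (("hr",.13,-.035,-.045),("hl",.13,-.035,.045),("edgeR",.14,0,-.086),("edgeL",.14,0,.086),("sh",.106,.028,-.038),("foot",.006,.028,-.038)):
    P=f(a,p,y); print(th,n,((proj(c,P)-[180,0])*2.5).round(0),P.round(3))
```

```text
pos [ 0.4738 -0.0412  0.2417] yang -82.7 shares [0.1156 0.0692 0.2196]
0.7 hr [[508. 564.]] [ 0.487 -0.088  0.113]
0.7 hl [[232. 563.]] [0.476 0.001 0.113]
0.7 edgeR [[672. 518.]] [ 0.512 -0.126  0.143]
0.7 edgeL [[ 72. 517.]] [0.491 0.044 0.143]
0.7 sh [[507. 361.]] [ 0.549 -0.073  0.135]
0.7 foot [[480. 171.]] [ 0.613 -0.065  0.059]
0.8 hr [[501. 577.]] [ 0.48  -0.089  0.101]
0.8 hl [[238. 576.]] [0.469 0.    0.101]
0.8 edgeR [[657. 547.]] [ 0.502 -0.128  0.134]
0.8 edgeL [[ 85. 545.]] [0.481 0.043 0.134]
0.8 sh [[502. 396.]] [ 0.54  -0.074  0.13 ]
0.8 foot [[480. 177.]] [ 0.611 -0.066  0.06 ]
```

View pics/w4c.png

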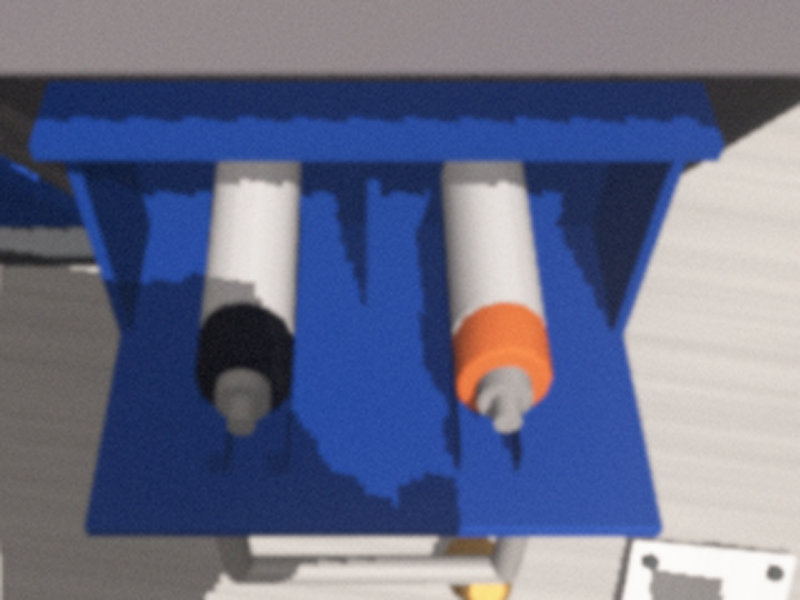

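The bin is at the stop, at about 0.8. The orange shoulder is at crop (505,385), which puts it near (0.544,-0.075,0.130), and black stays in the left half. Next I grasp the cap.

Emit:
arm_command(steps=[[[0.03, 0.018, 0], 0, -0.18], [[0.03, 0.018, 0], 0, -0.18], [[0.03, 0.018, 0], 0, -0.18], [[0.0273, 0.017, 0.02], 0, -0.18], [[0, 0, 0.05], 0, -0.18], [[0, 0, 0.05], 0, -0.18], [[0, 0, 0.03], 0, -0.18], [[0, 0, 0], 0, -0.18]])

```text
time_s: 9.68
ee_pos: [0.5456, -0.0745, 0.1463]
tcp_rot: [0.0, 0.998, 0.063, -0.004]
contact_force: [-0.5, -0.2, -0.4]
finger_gap: 0.0502
finger_force: 0.0
```

Run:
```python
from H import *
from workcell import *
c=snap("wrist","w5"); s=sense(); delta(s,[.549,-.0745,.105])
cv2.imwrite("pics/w5c.png",c["img"][:,:,::-1])
```

```text
pos [ 0.547  -0.0746  0.149 ] yang -82.73 shares [0.0038 0.0002 0.0733]
```

View pics/w5c.png

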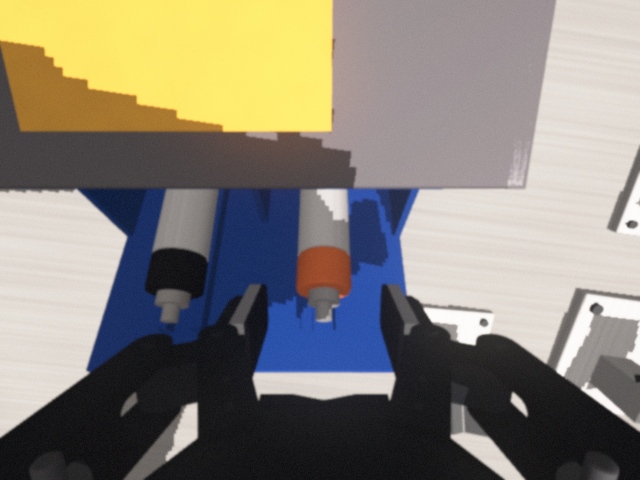

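The orange cap, at (324,275), is centred between the fingers at x=267 and 383. I descend and grip.

Emit:
arm_command(steps=[[[0.004, 0, 0.03], 0, -0.18], [[0, 0, 0.025], 0, -0.18], [[0, 0, 0.018], 0, -0.18], [[0, 0, 0], 0, -0.18]])

```text
time_s: 10.07
ee_pos: [0.5505, -0.0742, 0.1067]
tcp_rot: [-0.0, 0.998, 0.064, -0.001]
contact_force: [-0.2, -0.4, -0.4]
finger_gap: 0.0502
finger_force: 0.0
```

Emit:
arm_command(steps=[[[0, 0, 0], 0, 1], [[0, 0, 0], 0, 1], [[0, 0, 0], 0, 1], [[0, 0, 0], 0, 1]], squeeze=40)

```text
time_s: 10.4
ee_pos: [0.5519, -0.0742, 0.1092]
tcp_rot: [-0.0, 0.998, 0.064, 0.001]
contact_force: [-2.8, 0.6, 7.5]
finger_gap: 0.0266
finger_force: 39.4
```

Emit:
arm_command(steps=[[[-0.012, 0, -0.014], 0, 1], [[-0.02, 0, -0.021], 0, 1], [[-0.02, 0, -0.021], 0, 1], [[-0.025, 0, -0.026], 0, 1], [[-0.025, 0, -0.026], 0, 1], [[-0.025, 0, -0.035], 0, 1], [[0, 0, -0.05], 0, 1], [[0, 0, -0.03], 0, 1]], squeeze=80)

```text
time_s: 11.07
ee_pos: [0.4756, -0.0845, 0.2446]
tcp_rot: [-0.0, 0.998, 0.063, 0.001]
contact_force: [1.1, -0.2, -1.2]
finger_gap: 0.0257
finger_force: 78.8
```

Run:
```python
from H import *
from workcell import *
c=snap("side","s6"); d=snap("wrist","w6"); s=sense(); delta(s,[.45,-.36,.3]); print(s["finger_gap"],s["contact_force"])
a=cv2.imread("pics/s6.png")[130:370,300:500]; b=cv2.imread("pics/w6.png")
b=b[100:480,140:640]
a=cv2.resize(a,None,fx=2,fy=2,interpolation=cv2.INTER_CUBIC)
o=np.zeros((480,800,3),np.uint8); o[:480,:400]=a; b=cv2.resize(b,(400,304)); o[:304,400:]=b
cv2.imwrite("pics/m6.png",o)
```

```text
pos [ 0.4772 -0.0843  0.2451] yang -82.72 shares [-0.1026  0.45   -0.0923]
0.025305569253531085 [ 0.0765919  -0.79647381 -1.73725004]
```

View pics/m6.png

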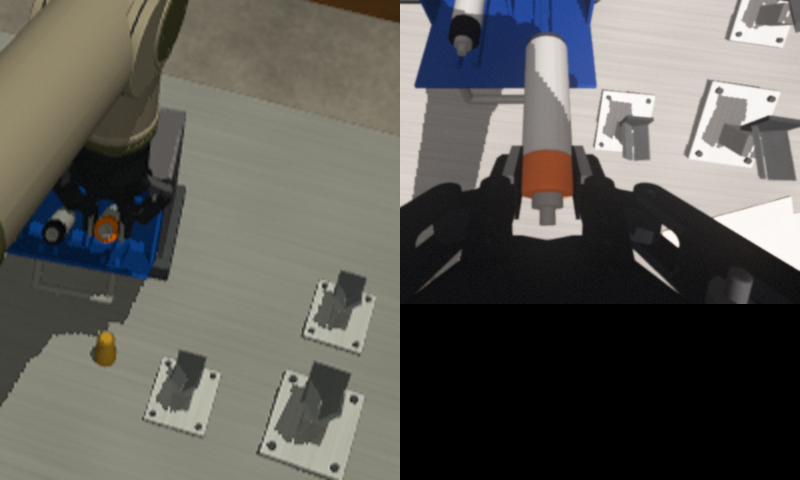

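The cylinder is held by the cap, tilted foot-down towards +x (foot at montage (546,40)), and black is still in the bin. I move near the big cradle for a closer look.

Emit:
arm_command(steps=[[[0, 0, -0.02], 0.024, 1], [[0, 0, -0.03], 0.024, 1], [[-0.02, 0.06, 0], 0, 1], [[-0.02, 0.06, 0], 0, 1], [[-0.02, 0.06, 0], 0, 1], [[-0.02, 0.06, 0], 0, 1], [[-0.02, 0.06, 0], 0, 1], [[-0.02, 0.06, 0], 0, 1]])

```text
time_s: 11.83
ee_pos: [0.3974, -0.2997, 0.2711]
tcp_rot: [-0.0, 1.0, -0.012, 0.0]
contact_force: [1.5, -0.4, -1.9]
finger_gap: 0.0257
finger_force: 78.9
```

Emit:
arm_command(steps=[[[0, 0, 0], 0, 1], [[0, 0, 0], 0, 1]])

```text
time_s: 12.0
ee_pos: [0.3971, -0.3003, 0.271]
tcp_rot: [0.0, 1.0, -0.014, -0.0]
contact_force: [0.3, 1.3, -2.7]
finger_gap: 0.0259
finger_force: 79.2
```

Run:
```python
from H import *
from workcell import *
d=snap("wrist","w7"); s=sense(); delta(s,[.45,-.36,.3])
b=cv2.imread("pics/w7.png")[60:420,180:640]
cv2.imwrite("pics/w7c.png",cv2.resize(b,None,fx=1.6,fy=1.6,interpolation=cv2.INTER_CUBIC))
```

```text
pos [ 0.3981 -0.2985  0.271 ] yang -91.45 shares [ 0.089   0.1002 -0.0485]
```

View pics/w7c.png

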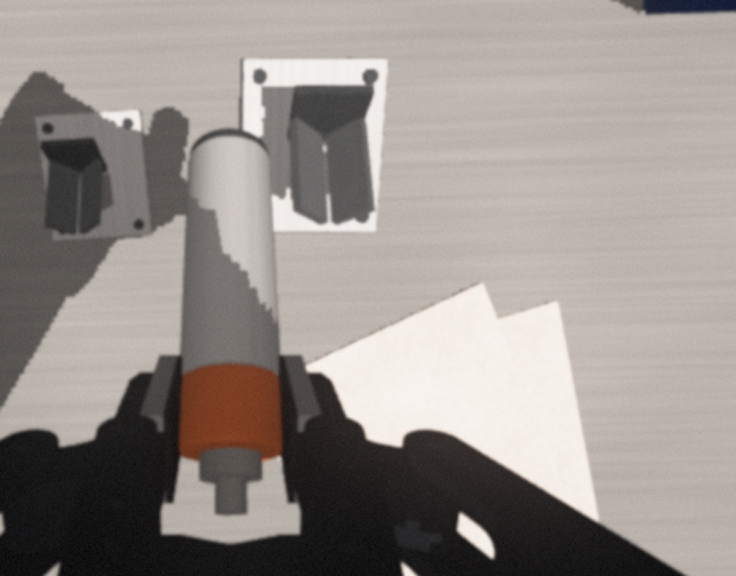

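The big cradle's high-end V corners are at crop (292,214) and (374,208), with the V bottom at (328,222). The stop plate meets the V at (289,130), (323,137) and (364,118). The held cylinder's cap/barrel line is at (230,365) and its far rim at (230,130). I fit both from these.

Run:
```python
from H import *
from workcell import *
c=pickle.load(open("w7.pkl","rb")); t=pickle.load(open("top0.pkl","rb"))
px=lambda p: np.array(p,float)/1.6+[180,60]
e=np.radians(35); u=np.array([-np.cos(e),0,np.sin(e)]); n=np.array([np.sin(e),0,np.cos(e)]); y=np.array([0,.0198,0]); S=np.array([0,0,.075])
L=[S+.06*u+y,S+.06*u-y,S+.06*u-.0198*n,S-.0198*n,S+y,S-y]
o1=(c,L,px([[292,214],[374,208],[328,222],[323,137],[289,130],[364,118]]))
o2=(t,[L[0],L[1]],np.array([[506.5,300.75],[526.25,300]]))
for o in([o1],[o2],[o1,o2]):
    x,r=fit(o,[.47,-.36,0]); print(x.round(4),r.round(1).tolist())
K=[[.06,.05,.012],[.06,-.05,.012],[-.06,-.05,.012]]
x,r=fit([(c,K,px([[243,60],[387,60],[376,232]]))],[.45,-.36,0]); print("base",x.round(4),r.round(1).tolist())
s=sense(); Mx=Rq(s["tcp_rot"]); G=s["ee_pos"]-.019*Mx[:,2]; tx=Mx[:,0]*[1,1,0]
def pts(v):
    el,g=v; a=-tx*np.cos(el)+np.array([0,0,np.sin(el)]); nn=tx*np.sin(el)+np.array([0,0,np.cos(el)])
    F=G-g*a; return np.array([F+.08*a+.014*nn,F+.014*nn])
sol=least_squares(lambda v:(proj(c,pts(v))-px([[230,365],[230,130]]))[:,1],[.7,.09])
print("elev deg",np.degrees(sol.x[0]),"g",sol.x[1],sol.fun,proj(c,pts(sol.x))-px([[230,365],[230,130]]))
```

```text
[ 0.4741 -0.3583  0.0155] [[4.7, -1.5], [-1.9, 0.3], [1.2, 2.4], [-1.4, 1.3], [1.6, -5.8], [-3.3, -0.2]]
[ 0.4722 -0.3588  0.0281] [[-0.1, 0.0], [0.1, -0.0]]
[ 0.4737 -0.3583  0.028 ] [[5.4, -0.8], [-1.2, 0.5], [2.0, 2.7], [-1.3, 1.7], [1.7, -5.0], [-3.3, 0.0], [-0.4, -0.8], [-0.2, -0.8]]
base [ 0.4548 -0.3596 -0.024 ] [[-0.9, -0.1], [0.7, -0.5], [0.1, 0.9]]
elev deg 47.54603877013719 g 0.0881715574109395 [-2.27373675e-13 -1.70530257e-13] [[-3.41269642e+00 -2.27373675e-13]
 [-2.87987635e+00 -1.70530257e-13]]
```

Emit:
arm_command(steps=[[[0.012, 0.048, 0], 0, 1], [[0.0127, 0.049, 0], 0, 1], [[0, 0, 0.04], 0, 1], [[0, 0, 0.05], 0, 1], [[0, 0, 0.05], 0, 1], [[0, 0, 0.04], 0, 1], [[0, 0, 0], 0, 1], [[0, 0, 0], 0, 1]])

```text
time_s: 12.72
ee_pos: [0.4122, -0.3555, 0.163]
tcp_rot: [-0.001, 1.0, -0.011, -0.001]
contact_force: [0.4, -0.5, -1.1]
finger_gap: 0.0258
finger_force: 79.7
```

Run:
```python
from H import *
from workcell import *
s=sense(); delta(s,[.4114,-.357,.1276]); print(s["contact_force"],s["torque"])
```

```text
pos [ 0.4122 -0.3555  0.163 ] yang -91.26 shares [-0.0011  0.0026  0.059 ]
[ 0.35688916 -0.48696791 -1.14520773] [-0.07506148  0.00550385 -0.03570629]
```

Lower towards the foot contact slowly.

Emit:
arm_command(steps=[[[-0.001, 0.0025, 0.02], 0, 1], [[0, 0, 0.02], 0, 1], [[0, 0, 0.01], 0, 1], [[0, 0, 0.009], 0, 1], [[0, 0, 0], 0, 1]], squeeze=30)

```text
time_s: 13.13
ee_pos: [0.4115, -0.3583, 0.1277]
tcp_rot: [0.0, 1.0, -0.012, -0.0]
contact_force: [-0.4, -0.7, -1.7]
finger_gap: 0.0256
finger_force: 79.7
```

Emit:
arm_command(steps=[[[-0.0022, 0, 0.005], 0, 1], [[-0.0022, 0, 0.005], 0, 1], [[-0.0022, 0, 0.005], 0, 1], [[-0.0022, 0, 0.005], 0, 1], [[0, 0, 0], 0, 1]])

```text
time_s: 13.55
ee_pos: [0.4051, -0.359, 0.1169]
tcp_rot: [0.0, 1.0, -0.012, -0.0]
contact_force: [-6.1, 0.1, 9.8]
finger_gap: 0.0258
finger_force: 81.0
```

Emit:
arm_command(steps=[[[-0.0018, 0, 0.0045], 0, 0.95], [[-0.0018, 0, 0.0045], 0, 0.95], [[-0.0014, 0, 0.0045], 0, 0.95], [[-0.001, 0, 0.004], 0, 0.95], [[0, 0, 0], 0, 0.95]], squeeze=30)

```text
time_s: 13.97
ee_pos: [0.4039, -0.3595, 0.1107]
tcp_rot: [-0.0, 1.0, -0.012, 0.003]
contact_force: [-15.7, 14.6, 56.3]
finger_gap: 0.0257
finger_force: 91.0
```

Emit:
arm_command(steps=[[[0, -0.0025, -0.008], 0, 0.45], [[0, 0, 0], 0, 0.45], [[0, 0, 0], 0, 0.45]], squeeze=25)

```text
time_s: 14.22
ee_pos: [0.404, -0.3585, 0.1126]
tcp_rot: [0.002, 1.0, -0.012, 0.002]
contact_force: [0.5, -4.5, 7.3]
finger_gap: 0.0258
finger_force: 85.0
```

Run:
```python
from H import *
from workcell import *
c=snap("wrist","w8"); s=sense(); print(s["ee_pos"],s["contact_force"],s["finger_force"],s["finger_gap"])
im=c["img"].astype(int); 
m=((im[:,:,0]>im[:,:,2]*2)&(im[:,:,0]>60)&(im[:,:,0]-im[:,:,1]>40)).astype(np.uint8)
k,l,st,ce=cv2.connectedComponentsWithStats(m)
for i in range(1,k):
  if st[i,4]>150: print("orange",st[i],ce[i].round(1))
col=im[:,322:330].mean(1).round(0).astype(int); print([(r,col[r].tolist()) for r in range(60,330,8)])
```

```text
[ 0.40403544 -0.35853802  0.11250584] [ 1.875396   -4.42396958  8.29580489] 84.98051404953003 0.025374935912748895
orange [ 292  295   64   53 3221] [323.6 321.6]
[(60, [188, 180, 173]), (68, [192, 185, 179]), (76, [191, 184, 177]), (84, [244, 240, 238]), (92, [243, 239, 237]), (100, [240, 236, 234]), (108, [85, 84, 84]), (116, [71, 70, 70]), (124, [82, 82, 81]), (132, [225, 218, 214]), (140, [224, 218, 214]), (148, [225, 218, 214]), (156, [225, 218, 214]), (164, [225, 219, 215]), (172, [225, 219, 214]), (180, [225, 219, 214]), (188, [225, 218, 214]), (196, [225, 219, 214]), (204, [225, 218, 214]), (212, [225, 219, 214]), (220, [224, 217, 213]), (228, [163, 157, 153]), (236, [127, 122, 119]), (244, [126, 121, 119]), (252, [126, 122, 119]), (260, [126, 121, 118]), (268, [126, 121, 118]), (276, [127, 121, 119]), (284, [126, 120, 117]), (292, [120, 113, 110]), (300, [132, 65, 37]), (308, [132, 66, 36]), (316, [134, 66, 36]), (324, [134, 66, 37])]
```

```bash
cat >> H.py <<'E'
def cylfit(c,s,rb,rf):
    Mx=Rq(s["tcp_rot"]); G=s["ee_pos"]-.019*Mx[:,2]; tx=Mx[:,0]*[1,1,0]
    def pts(v):
        el,g=v; a=-tx*np.cos(el)+np.array([0,0,np.sin(el)]); nn=tx*np.sin(el)+np.array([0,0,np.cos(el)])
        F=G-g*a; return np.array([F+.08*a+.014*nn,F+.014*nn,F])
    sol=least_squares(lambda v:(proj(c,pts(v)[:2])[:,1]-[rb,rf]),[.7,.09])
    print("elev",np.degrees(sol.x[0]).round(1),"g",sol.x[1].round(4),"foot",pts(sol.x)[2].round(4))
E
python3 - <<'E'
from H import *
from workcell import *
c=pickle.load(open("w8.pkl","rb")); s=sense()
g=c["img"][:,322:330].mean((1,2)); 
print(g[124:134].round(0)); r=c["img"][:,322:330].mean(1); print((r[290:302,0]-r[290:302,2]).round(0))
cylfit(c,s,296,128.5)
E
```

```text
[ 82.  84.  85.  88. 107. 153. 198. 216. 219. 220.]
[ 9.  8. 10. 20. 44. 74. 90. 93. 94. 94. 95. 96.]
elev 39.2 g 0.0876 foot [ 0.4718 -0.3601  0.0761]
```

The cylinder is now at about 39° with its foot 2 mm from the stop. I open slightly so it settles between the fingers, then look numerically.

Emit:
arm_command(steps=[[[0, 0, 0], 0, 0.3], [[0, 0, 0], 0, 0.3], [[0, 0, 0], 0, 0.3], [[0, 0, 0], 0, 0.2], [[0, 0, 0], 0, 0.2]], squeeze=25)

```text
time_s: 14.68
ee_pos: [0.4023, -0.3556, 0.1101]
tcp_rot: [-0.001, 1.0, -0.012, -0.001]
contact_force: [-0.7, 0.3, -0.0]
finger_gap: 0.0342
finger_force: 0.0
```

Run:
```python
from H import *
from workcell import *
c=snap("wrist","w9"); s=sense(); print(s["ee_pos"],s["contact_force"],s["finger_force"],s["finger_gap"])
g=c["img"][:,322:330].mean((1,2)); d=np.diff(g); rf=100+np.argmax(d[100:160])+.5
r=c["img"][:,322:330].mean(1); o=r[:,0]-r[:,2]; rb=np.argmax(o[200:]>50)+200
print(rf,rb); cylfit(c,s,rb-.5,rf-.5)
# seated prediction
e=np.radians(35); st=np.array([.4735,-.359,.075]); u=np.array([-np.cos(e),0.02,np.sin(e)]); n=np.array([np.sin(e),0,np.cos(e)])
print("seated pred rows",proj(c,[st+.08*u+.014*n, st+.014*n])[:,1])
```

```text
[ 0.40236209 -0.355631    0.11003895] [ 0.75764936 -0.47276666 -0.59548946] 0.0 0.03424857261468695
123.5 293
elev 38.2 g 0.0892 foot [ 0.4725 -0.3573  0.0739]
seated pred rows [295.64287016 121.76541091]
```

Emit:
arm_command(steps=[[[0, 0.002, 0], 0, 0.2], [[0, 0, 0], 0, 1], [[0, 0, 0], 0, 1], [[0, 0, 0], 0, 1]], squeeze=25)

```text
time_s: 15.07
ee_pos: [0.4026, -0.3582, 0.1107]
tcp_rot: [0.0, 1.0, -0.012, 0.0]
contact_force: [-0.0, -4.8, -0.1]
finger_gap: 0.027
finger_force: 24.8
```

Emit:
arm_command(steps=[[[0.002, 0, 0.0014], 0, 1], [[0.002, 0, 0.0014], 0, 1], [[0.002, 0, 0.0014], 0, 1], [[0, 0, 0], 0, 1]])

```text
time_s: 15.4
ee_pos: [0.4043, -0.3586, 0.1089]
tcp_rot: [-0.0, 1.0, -0.013, -0.001]
contact_force: [-13.1, 2.2, 17.6]
finger_gap: 0.027
finger_force: 26.9
```

Emit:
arm_command(steps=[[[0.003, 0, 0.0015], 0, 1], [[0.003, 0, 0.0015], 0, 1], [[0, 0, 0], 0, 1]])

```text
time_s: 15.65
ee_pos: [0.4076, -0.3588, 0.1069]
tcp_rot: [-0.0, 1.0, -0.013, -0.001]
contact_force: [-13.0, 1.9, 16.1]
finger_gap: 0.0272
finger_force: 26.6
```

Emit:
arm_command(steps=[[[0, 0, 0], 0, 0.2], [[0, 0, 0], 0, 0.2], [[0, 0, 0], 0, 0.2]])

```text
time_s: 15.9
ee_pos: [0.41, -0.3573, 0.106]
tcp_rot: [-0.0, 1.0, -0.011, -0.0]
contact_force: [-0.4, -0.6, 0.3]
finger_gap: 0.0341
finger_force: 0.0
```

Run:
```python
from H import *
from workcell import *
c=snap("wrist","w10"); s=sense(); print(s["ee_pos"],s["contact_force"],s["finger_force"],s["finger_gap"])
g=c["img"][:,322:330].mean((1,2)); d=np.diff(g); rf=100+np.argmax(d[100:160])+.5
r=c["img"][:,322:330].mean(1); o=r[:,0]-r[:,2]; rb=np.argmax(o[200:]>50)+200
print(rf,rb); cylfit(c,s,rb-.5,rf-.5)
e=np.radians(35); st=np.array([.4735,-.359,.075]); u=np.array([-np.cos(e),0.02,np.sin(e)]); n=np.array([np.sin(e),0,np.cos(e)])
print("seated pred rows",proj(c,[st+.08*u+.014*n, st+.014*n])[:,1])
# gap between dark stop plate and barrel: column brightness
print(g[100:135].round(0))
```

```text
[ 0.41007144 -0.35733864  0.10604156] [-0.50468154  0.31268374  0.74532275] 0.0 0.03408948941748038
141.5 316
elev 39.6 g 0.0803 foot [ 0.4719 -0.3588  0.0738]
seated pred rows [319.1959984  139.40693748]
[243. 243. 243. 243. 243. 243. 243. 243. 243. 243. 243. 243. 242. 239.
 218. 153. 101.  90.  91.  89.  88.  90.  89.  89.  89.  86.  78.  76.
  75.  76.  75.  74.  74.  75.  78.]
```

The push force saturated at about 20 N along the axis while the fingers slid on, and the foot did not move, so it is home. I retreat upward and go to the bin.

Emit:
arm_command(steps=[[[0, 0, -0.02], 0, 0.1], [[0, 0, -0.05], 0, 0.1], [[0, 0, -0.06], 0, 0.1], [[0, 0, -0.06], 0, 0.1], [[0, 0, -0.05], 0, 0.1], [[0.01, -0.06, 0], 0, 1], [[0.01, -0.06, 0], 0, 1], [[0.01, -0.06, 0], 0, 1]])

```text
time_s: 16.62
ee_pos: [0.4303, -0.2497, 0.2515]
tcp_rot: [0.0, 1.0, -0.013, 0.001]
contact_force: [1.3, 0.7, -0.3]
finger_gap: 0.0029
finger_force: 0.0
```

Emit:
arm_command(steps=[[[0.01, -0.06, 0], 0, 1], [[0, -0.06, 0], 0, 1], [[0, -0.06, 0], 0, 1], [[0, -0.06, 0], 0, 1], [[0, -0.06, 0], 0, 1], [[0, -0.04, 0], 0, 1], [[0, 0, 0], -0.039, 1], [[0, 0, 0], -0.039, 1]])

```text
time_s: 17.28
ee_pos: [0.4412, -0.0451, 0.2511]
tcp_rot: [0.0, 0.993, 0.114, 0.0]
contact_force: [0.1, -1.1, 0.6]
finger_gap: -0.0001
finger_force: 0.0
```

Emit:
arm_command(steps=[[[0, 0, 0], -0.039, 1], [[0, 0, 0], -0.039, 1], [[0, 0, 0], -0.039, 1], [[0, 0, 0], -0.039, 1], [[0, 0, 0], -0.039, 1], [[0, 0, 0], -0.039, 1], [[0, 0, 0], -0.039, 1], [[0, 0, 0], -0.039, 1]])

```text
time_s: 17.95
ee_pos: [0.4412, -0.0468, 0.2511]
tcp_rot: [0.0, 0.823, 0.568, 0.0]
contact_force: [-0.9, -0.1, -0.1]
finger_gap: 0.0001
finger_force: 0.0
```

Emit:
arm_command(steps=[[[0, 0, 0], -0.039, 1], [[0, 0, 0], -0.039, 1], [[0, 0, 0], -0.039, 1], [[0, 0, 0], -0.039, 1], [[0, 0, 0], 0, 1]])

```text
time_s: 18.37
ee_pos: [0.4412, -0.0468, 0.251]
tcp_rot: [0.0, 0.661, 0.75, 0.0]
contact_force: [1.3, -0.4, -0.1]
finger_gap: 0.0001
finger_force: 0.0
```

Run:
```python
from H import *
from workcell import *
s=sense(); delta(s,[.438,-.047,.09])
t=pickle.load(open("top0.pkl","rb"))
# coupling, back-projected at z=.05
r=least_squares(lambda v: proj(t,[v[0],v[1],.05])[0]-[379,284],[.45,-.05]); print("coupling",r.x)
# cylinder check in side and top views
c=snap("side","s11"); d=snap("top","t11")
e=np.radians(35); st=np.array([.4735,-.359,.075]); u=np.array([-np.cos(e),0.02,np.sin(e)])
for k in(c,d):
    im=k["img"].astype(int); m=((im[:,:,0]>im[:,:,2]*1.9)&(im[:,:,0]-im[:,:,1]>40)).astype(np.uint8)
    n_,l,stt,ce=cv2.connectedComponentsWithStats(m)
    print([(ce[i].round(1).tolist(),int(stt[i,4])) for i in range(1,n_) if stt[i,4]>15])
    for el in(35,39):
        e=np.radians(el);u=np.array([-np.cos(e),.02,np.sin(e)]); print(el,proj(k,[st+.09*u,st+.1*u]).round(1).tolist())
```

```text
pos [ 0.4412 -0.0468  0.251 ] yang 7.25 shares [ 2.000e-04 -5.500e-03  2.683e-01]
coupling [ 0.46065875 -0.09285979]
[([359.4, 203.2], 168), ([198.1, 270.9], 132), ([459.5, 337.1], 106)]
35 [[458.8, 338.6], [458.4, 340.6]]
39 [[459.6, 336.1], [459.3, 337.8]]
[([346.7, 190.4], 843), ([518.9, 309.8], 141), ([192.9, 315.0], 173)]
35 [[518.1, 312.3], [519.1, 316.6]]
39 [[518.8, 310.4], [519.9, 314.4]]
```

Emit:
arm_command(steps=[[[0, -0.005, 0.05], 0, 1], [[0, 0, 0.06], 0, 1], [[0, 0, 0.06], 0, 1], [[0, 0, 0.06], 0, 1], [[0, 0, 0.038], 0, 1], [[0, 0, 0], 0, 1], [[0, 0.013, 0], 0, 1], [[0, 0.013, 0], 0, 1]])

```text
time_s: 19.13
ee_pos: [0.4554, -0.0448, 0.0912]
tcp_rot: [0.0, 0.664, 0.748, 0.001]
contact_force: [0.4, -0.2, 0.5]
finger_gap: 0.0003
finger_force: 0.0
```

Emit:
arm_command(steps=[[[0, 0.006, -0.004], 0, 1], [[0, 0.006, -0.005], 0, 1], [[0, 0.006, -0.006], 0, 1], [[0, 0.006, -0.007], 0, 1], [[0, 0.006, -0.007], 0, 1], [[0, 0.006, -0.007], 0, 1], [[0, 0.005, -0.006], 0, 1], [[0, 0, 0], 0, 1]])

```text
time_s: 19.8
ee_pos: [0.4754, -0.042, 0.1162]
tcp_rot: [-0.004, 0.663, 0.748, -0.002]
contact_force: [-27.1, 1.0, 24.7]
finger_gap: -0.0002
finger_force: 17.5
```

```bash
cat >> H.py <<'E'
def tilt(c):
    # blob of bin panel+handle not needed: find the coupling-free handle bar by grey along predicted column, compare theta
    M=rz(.126); h=np.array([.592,-.0297,.036]); im=cv2.cvtColor(c["img"],cv2.COLOR_RGB2GRAY).astype(float); out=[]
    for th in np.arange(0,.83,.02):
        P=[h+M@[-.035*np.cos(th)-.13*np.sin(th),y,.13*np.cos(th)-.035*np.sin(th)] for y in np.linspace(-.042,-.03,7)]
        q=proj(c,P); v=cv2.remap(im.astype(np.float32),q[:,0].astype(np.float32)[None],q[:,1].astype(np.float32)[None],cv2.INTER_LINEAR); out.append((round(th,2),int(v.mean())))
    return out
E
python3 - <<'E'
from H import *
from workcell import *
c=snap("side","s12"); s=sense(); print(s["ee_pos"],s["contact_force"]); print(tilt(c)); print(tilt(pickle.load(open("s2.pkl","rb"))))
E
```

```text
[ 0.47527207 -0.04204666  0.11602248] [-26.75113154  -0.21513608  23.95959528]
[(np.float64(0.0), 32), (np.float64(0.02), 32), (np.float64(0.04), 32), (np.float64(0.06), 32), (np.float64(0.08), 32), (np.float64(0.1), 32), (np.float64(0.12), 32), (np.float64(0.14), 34), (np.float64(0.16), 50), (np.float64(0.18), 59), (np.float64(0.2), 58), (np.float64(0.22), 48), (np.float64(0.24), 39), (np.float64(0.26), 37), (np.float64(0.28), 50), (np.float64(0.3), 55), (np.float64(0.32), 48), (np.float64(0.34), 51), (np.float64(0.36), 54), (np.float64(0.38), 56), (np.float64(0.4), 55), (np.float64(0.42), 52), (np.float64(0.44), 51), (np.float64(0.46), 51), (np.float64(0.48), 52), (np.float64(0.5), 54), (np.float64(0.52), 64), (np.float64(0.54), 95), (np.float64(0.56), 131), (np.float64(0.58), 135), (np.float64(0.6), 104), (np.float64(0.62), 70), (np.float64(0.64), 61), (np.float64(0.66), 62), (np.float64(0.68), 62), (np.float64(0.7), 62), (np.float64(0.72), 62), (np.float64(0.74), 63), (np.float64(0.76), 64), (np.float64(0.78), 64), (np.float64(0.8), 63), (np.float64(0.82), 65)]
[(np.float64(0.0),
[... 290 characters left out ...]
), 48), (np.float64(0.26), 31), (np.float64(0.28), 32), (np.float64(0.3), 46), (np.float64(0.32), 55), (np.float64(0.34), 50), (np.float64(0.36), 52), (np.float64(0.38), 55), (np.float64(0.4), 54), (np.float64(0.42), 51), (np.float64(0.44), 50), (np.float64(0.46), 51), (np.float64(0.48), 51), (np.float64(0.5), 53), (np.float64(0.52), 63), (np.float64(0.54), 74), (np.float64(0.56), 99), (np.float64(0.58), 132), (np.float64(0.6), 134), (np.float64(0.62), 102), (np.float64(0.64), 69), (np.float64(0.66), 62), (np.float64(0.68), 62), (np.float64(0.7), 62), (np.float64(0.72), 62), (np.float64(0.74), 63), (np.float64(0.76), 63), (np.float64(0.78), 63), (np.float64(0.8), 63), (np.float64(0.82), 62)]
```

Emit:
arm_command(steps=[[[0, -0.014, 0], 0, 1], [[0, 0, 0], 0, 1], [[0, 0.003, 0.008], 0, 1], [[0, 0.007, -0.004], 0, 1], [[0, 0.005, -0.007], 0, 1], [[0, 0.005, -0.008], 0, 1], [[0, 0.005, -0.009], 0, 1], [[0, 0, 0], 0, 1]])

```text
time_s: 20.52
ee_pos: [0.4864, -0.0411, 0.128]
tcp_rot: [0.001, 0.663, 0.749, 0.001]
contact_force: [0.1, -0.4, -0.1]
finger_gap: 0.0
finger_force: 0.2
```

Run:
```python
from H import *
from workcell import *
c=snap("side","s13"); s=sense(); print(s["ee_pos"],s["contact_force"]); print([(float(a),b) for a,b in tilt(c) if b>75])
```

```text
[ 0.48581877 -0.04110886  0.12743094] [ 0.18626282  0.25327939 -1.13581116]
[(0.42, 110), (0.44, 139), (0.46, 127), (0.48, 83), (0.74, 103), (0.76, 116), (0.78, 115), (0.8, 113), (0.82, 110)]
```

It stays at 0.44 with no contact. I regrip the bar from above, biased 3 mm to the front.

Emit:
arm_command(steps=[[[0, -0.025, 0], 0, 1], [[0, 0, -0.05], 0, 1], [[0, 0, -0.06], 0, 0.48], [[0, 0.025, -0.01], 0, 0.48], [[0, 0.027, 0], 0, 0.48], [[0, 0, 0], 0, 0.48]])

```text
time_s: 21.07
ee_pos: [0.5033, -0.0382, 0.1996]
tcp_rot: [0.001, 0.662, 0.749, 0.001]
contact_force: [0.3, -0.2, -0.2]
finger_gap: 0.022
finger_force: 0.0
```

Run:
```python
from H import *
from workcell import *
c=snap("side","s14"); s=sense(); delta(s,[.5025,-.0415,.127]); print(s["finger_gap"]); print([(float(a),b) for a,b in tilt(c) if b>75])
```

```text
pos [ 0.5017 -0.039   0.1988] yang 6.96 shares [-0.0042  0.0008  0.1197]
0.021845182913022457
[(0.42, 111), (0.44, 140), (0.46, 128), (0.48, 83), (0.74, 104), (0.76, 117), (0.78, 116), (0.8, 113), (0.82, 110)]
```

Emit:
arm_command(steps=[[[0, 0.001, 0.03], 0, 0.48], [[0, 0, 0.03], 0, 0.48], [[0, 0, 0.025], 0, 0.48], [[0, 0, 0.02], 0, 0.48], [[0, 0, 0.015], 0, 0.48], [[0, 0, 0], 0, 0.48]])

```text
time_s: 21.62
ee_pos: [0.4998, -0.0394, 0.1249]
tcp_rot: [-0.001, 0.663, 0.748, -0.001]
contact_force: [-0.5, -0.3, 0.7]
finger_gap: 0.0223
finger_force: 0.0
```

Emit:
arm_command(steps=[[[0, 0, 0], 0, 1], [[0, 0, 0], 0, 1], [[0, 0, 0], 0, 1], [[0, 0, 0], 0, 1]], squeeze=25)

```text
time_s: 21.95
ee_pos: [0.5019, -0.0393, 0.1273]
tcp_rot: [0.0, 0.663, 0.749, 0.001]
contact_force: [3.0, -0.4, -2.5]
finger_gap: 0.0087
finger_force: 24.5
```

Emit:
arm_command(steps=[[[0, 0.0068, -0.0057], 0, 1], [[0, 0.0068, -0.0057], 0, 1], [[0, 0.0073, -0.0053], 0, 1], [[0, 0.0073, -0.0053], 0, 1], [[0, 0.0077, -0.0046], 0, 1], [[0, 0.0077, -0.0046], 0, 1], [[0, 0, 0], 0, 1]])

```text
time_s: 22.53
ee_pos: [0.5286, -0.0359, 0.1465]
tcp_rot: [0.0, 0.663, 0.749, 0.0]
contact_force: [-2.4, -0.1, 6.6]
finger_gap: 0.0085
finger_force: 25.6
```

Emit:
arm_command(steps=[[[0, 0.005, -0.0026], 0, 1], [[0, 0.005, -0.0026], 0, 1], [[0, 0.005, -0.0026], 0, 1], [[0, 0.005, -0.002], 0, 1], [[0, 0.005, -0.002], 0, 1], [[0, 0, 0], 0, 1]])

```text
time_s: 23.03
ee_pos: [0.5432, -0.034, 0.1531]
tcp_rot: [0.0, 0.663, 0.749, 0.0]
contact_force: [-0.7, 0.8, 6.7]
finger_gap: 0.0088
finger_force: 25.7
```

Run:
```python
from H import *
from workcell import *
c=snap("side","s15"); s=sense(); print(s["ee_pos"],s["contact_force"]); print([(float(a),b) for a,b in tilt(c) if b>75])
```

```text
[ 0.54315613 -0.03402475  0.15307753] [-1.06199348  1.57264462  6.83200552]
[(0.06, 77), (0.08, 122), (0.1, 142), (0.12, 123), (0.14, 78), (0.54, 110), (0.56, 120), (0.58, 117), (0.6, 119), (0.62, 118), (0.64, 121), (0.66, 120), (0.68, 123), (0.7, 130), (0.72, 132), (0.74, 134), (0.76, 135), (0.78, 134), (0.8, 133), (0.82, 133)]
```

Emit:
arm_command(steps=[[[0, 0.004, -0.0018], 0, 1], [[0, 0.004, -0.0016], 0, 1], [[0, 0.004, -0.0014], 0, 1], [[0, 0.004, -0.0012], 0, 1], [[0, 0.004, -0.001], 0, 1], [[0, 0.003, -0.001], 0, 1], [[0, 0, 0], 0, 1]])

```text
time_s: 23.67
ee_pos: [0.5564, -0.0324, 0.1573]
tcp_rot: [0.0, 0.663, 0.749, 0.0]
contact_force: [0.4, 1.9, -1.4]
finger_gap: 0.0088
finger_force: 25.3
```

Emit:
arm_command(steps=[[[0, 0.002, 0], 0, 1], [[0, 0, 0], 0, 1]])

```text
time_s: 23.83
ee_pos: [0.5573, -0.0323, 0.1575]
tcp_rot: [0.0, 0.663, 0.749, 0.0]
contact_force: [-1.2, 2.0, 3.0]
finger_gap: 0.0085
finger_force: 25.5
```

Run:
```python
from H import *
from workcell import *
c=snap("side","s16"); s=sense(); print(s["ee_pos"],s["contact_force"]); print([(float(a),b) for a,b in tilt(c) if b>75][:6]); print([(float(a),b) for a,b in tilt(pickle.load(open("side0.pkl","rb"))) if b>75][:6])
```

```text
[ 0.55730291 -0.03225192  0.15746806] [-0.92820801  2.28295129  2.76480992]
[(0.0, 135), (0.02, 100), (0.54, 110), (0.56, 123), (0.58, 125), (0.6, 131)]
[(0.0, 127), (0.02, 91), (0.54, 105), (0.56, 117), (0.58, 119), (0.6, 125)]
```

Emit:
arm_command(steps=[[[0, 0.002, 0], 0, 1], [[0, 0.002, 0], 0, 1], [[0, 0, 0], 0, 1]])

```text
time_s: 24.13
ee_pos: [0.5577, -0.0322, 0.1573]
tcp_rot: [-0.002, 0.663, 0.748, -0.001]
contact_force: [-12.8, 1.9, 12.0]
finger_gap: 0.0088
finger_force: 26.7
```

Shut against its stop. Release and retreat, then check everything numerically.

Emit:
arm_command(steps=[[[0, 0, 0], 0, 0.48], [[0, 0, 0], 0, 0.48], [[0, 0, 0], 0, 0.48], [[0, 0, -0.02], 0, 0.48], [[0, 0, -0.05], 0, 0.48], [[0, 0, -0.06], 0, 0.48], [[0, 0, -0.06], 0, 0.48], [[0, 0, 0], 0, 0.48]])

```text
time_s: 24.8
ee_pos: [0.5622, -0.0331, 0.2789]
tcp_rot: [0.003, 0.663, 0.748, 0.004]
contact_force: [0.3, 1.0, -0.4]
finger_gap: 0.022
finger_force: 0.0
```

Emit:
arm_command(steps=[[[0.06, 0, 0], 0, 0.48], [[0.06, -0.03, 0], 0, 0.48], [[0.06, -0.03, 0], 0, 0.48], [[0.06, -0.03, 0], 0, 0.48], [[0.06, -0.02, 0], 0, 0.48], [[0.06, -0.02, 0], 0, 0.48], [[0.06, 0, 0], 0, 0.48], [[0, 0, 0], 0, 0.48]])

```text
time_s: 25.47
ee_pos: [0.4491, 0.216, 0.272]
tcp_rot: [-0.001, 0.659, 0.752, 0.001]
contact_force: [-0.9, 0.2, 0.4]
finger_gap: 0.0224
finger_force: 0.0
```

Run:
```python
from H import *
from workcell import *
c=snap("side","s17"); d=snap("top","t17"); s=sense(); print(s["ee_pos"],s["contact_force"])
for a,b in((c,"side0"),(d,"top0")):
    o=pickle.load(open(b+".pkl","rb")); print(b,[(float(x),y) for x,y in tilt(a) if y>75][:3],[(float(x),y) for x,y in tilt(o) if y>75][:3])
    df=np.abs(a["img"].astype(int)-o["img"]).max(2)
    for n,(u,v,r) in dict(coupling=((352,303,10) if b=="side0" else (379,284,9)),cup=((185,237,14) if b=="side0" else (153,271,18)),tape=((200,280,12) if b=="side0" else (198,323,18)),mod=((350,215,35) if b=="side0" else (350,195,45)),white=((277,205,35) if b=="side0" else (248,200,45))).items():
        print(n,df[v-r:v+r,u-r:u+r].mean().round(1),(df[v-r:v+r,u-r:u+r]>60).mean().round(3))
# cap model centroid
im=d["img"].astype(int)
e=np.radians(35); st=np.array([.4735,-.359,.075]); u=np.array([-np.cos(e),.02,np.sin(e)]); n=np.array([np.sin(e),0,np.cos(e)]); lat=np.array([0.02,1,0])
for k in(c,d):
    im=k["img"].astype(int); m=((im[:,:,0]>im[:,:,2]*1.9)&(im[:,:,0]-im[:,:,1]>40)).astype(np.uint8)
    n_,l,q,ce=cv2.connectedComponentsWithStats(m); print([(ce[i].round(1).tolist(),int(q[i,4])) for i in range(1,n_) if q[i,4]>15])
    for off in(0,.004):
        P=np.array([st+(.08+off+.02*t)*u+.014*(np.cos(p)*n+np.sin(p)*lat) for t in np.linspace(0,1,9) for p in np.linspace(0,2*np.pi,40)])
        hull=cv2.convexHull(proj(k,P).astype(np.float32)); mm=cv2.moments(hull); print(off,round(mm["m10"]/mm["m00"],1),round(mm["m01"]/mm["m00"],1),round(mm["m00"]))
```

```text
[0.45148065 0.20963807 0.27190724] [ 0.16497741 -0.69070363 -0.43464163]
side0 [(0.0, 127), (0.02, 91), (0.54, 105)] [(0.0, 127), (0.02, 91), (0.54, 105)]
coupling 1.2 0.0
cup 91.7 0.594
tape 91.8 0.783
mod 2.1 0.003
white 1.4 0.0
top0 [(0.0, 119), (0.02, 88), (0.04, 101)] [(0.0, 118), (0.02, 87), (0.04, 100)]
coupling 4.1 0.0
cup 85.8 0.698
tape 62.1 0.561
mod 4.0 0.0
white 4.0 0.0
[([350.0, 201.5], 412), ([459.4, 337.2], 107)]
0 458.8 338.7 171
0.004 458.7 339.5 172
[([346.7, 190.4], 837), ([379.5, 283.5], 32), ([518.9, 309.8], 140)]
0 518.1 312.3 222
0.004 518.5 314.0 223
```

Run:
```python
from H import *
lat=np.array([0.024,1,0])
def cap(k,el,sl,dx=0,lo=0.,hi=.1):
    e=np.radians(el); u=np.array([-np.cos(e),.02,np.sin(e)]); n=np.array([np.sin(e),0,np.cos(e)]); st=np.array([.4735+dx,-.359,.075])
    P=np.array([st+(t+sl)*u+.014*(np.cos(p)*n+np.sin(p)*lat) for t in (lo,hi) for p in np.linspace(0,2*np.pi,40)])
    m=np.zeros((480*4,640*4),np.uint8); cv2.fillConvexPoly(m,cv2.convexHull(((proj(k,P)+.5)*4).astype(np.float32)).astype(int),255); return m
for f,b,(u,v) in(("s17","side0",(457,335)),("t17","top0",(510,287))):
    k=pickle.load(open(f+".pkl","rb")); im=k["img"].astype(int)
    # cap mask, soft threshold on hue (incl. shaded end)
    m=((im[:,:,0]>im[:,:,2]*1.35)&(im[:,:,0]-im[:,:,2]>18)).astype(np.uint8); w=np.zeros_like(m); w[v-30:v+45,u-25:u+30]=1; m*=w
    big=cv2.resize(m*255,None,fx=4,fy=4,interpolation=cv2.INTER_NEAREST)>0
    print(f,int(m.sum()))
    res=[]
    for el in range(31,44,2):
        for sl in (-.004,0,.004,.008,.012):
            q=cap(k,el,sl,0,.08,.1)>0; res.append((round((q&big).sum()/(q|big).sum(),3),el,sl))
    print(sorted(res)[::-1][:6])
```

```text
s17 143
[(np.float64(0.732), 35, 0), (np.float64(0.717), 37, 0.004), (np.float64(0.712), 37, 0.008), (np.float64(0.704), 39, 0.012), (np.float64(0.7), 35, -0.004), (np.float64(0.699), 33, -0.004)]
t17 181
[(np.float64(0.755), 37, 0), (np.float64(0.723), 35, -0.004), (np.float64(0.706), 39, 0), (np.float64(0.7), 37, -0.004), (np.float64(0.7), 35, 0), (np.float64(0.689), 33, -0.004)]
```

Both views agree with a seated cylinder, at about 35° with zero slide. I hand the job in.

```bash
python3 -c "
from workcell import *
print(close_job())"
```

```text
the job is handed in; nothing more can be done
None
```

I handed the job in at about 26 s of 66 s. By my camera and force checks, the orange-capped cylinder lies in the largest cradle, cap end high and foot against the stop. The yellow bin was eased shut with the black-capped cylinder still in it. The white bin and coupling look unchanged; the arm hid the tape and cup in the last pictures, so I couldn't check those two.

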